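# Set the sprung marking tweezers to the pencil lines

## Robot

A 6-joint arm with a two-finger parallel gripper is mounted at the origin on the work surface. World frame = base frame: x ahead of the robot, y to its left, z up, the work surface at z = 0. Lengths are in m, angles in rad, forces in N, time in s.
With the tool pointing down it reaches from about 0.275 to 1 m from the base axis. Payload 8.4 kg.
Tool frame: the origin (TCP) lies at the very end of the fingers, on their centre line; the grasp point (between the pads) lies bot.pinch_z behind it (bot.pinch_z is the distance from the TCP to the grasp point, in m); z points along the fingers, y is the line along which they close (so a half turn about z gives the same grasp; the last joint's range is limited). The gripper opens to 85 mm and grips with 20 to 120 N. Pads are 22 mm wide; open, the fingers measure 114 mm over their backs; the gripper's body (76 mm by 85 mm) begins 54 mm behind the grasp point. The pads swing forward as they close: fully open they stand 13 mm farther back than shut.
Start: joints at [-1.178, 0.353, 1.633, -0, 1.155, -0.002], TCP at [0.24, -0.577, 0.231] pointing down, gripper open.
Joint ranges: [-2.63, 2.63], [-0.92, 2.1], [0.06, 2.66], [-1.3, 4.44], [0, 2.69], [-3.02, 3.02]. Speed limits (rad/s): [2.22, 2.22, 2.79, 3.14, 3.14, 3.14].

## Interface

Orientations are given as a unit quaternion [w, x, y, z].
In Python, from workcell import bot, claw, planner, readout, vision, order gives the robot as it stands. Calls block until the motion is done:
- bot.move_ptp(position, orientation): joint-space move of the TCP to a pose.
- bot.move_linear(position, attitude=None, vel=0.15, max_force=None): straight line of the TCP; attitude=None keeps the orientation; vel is the mean speed in m/s. With max_force (N) it stops when the force on the tool has changed by that much, and returns True; else False.
- bot.move_joints(angles): joint-space move.
- claw.gripper_to(opening, f_grip=None): opening from 0.0 (shut) to 1.0 (fully open); f_grip is the grip in N (None keeps the last); returns when the fingers have stopped.
- bot.hold(seconds).
- planner.solve_ik(position, orientation): joint angles nearest the present ones, or None.
- readout.sense(): the state.
- vision.capture(name): name is "scene" or "top"; returns (picture, depth): 400x640x3 uint8, blue, green, red; 400x640 float32, m along the optical axis (not along the pixel's ray), 0 where there is no reading.
- vision.camera_info(name): a dict with "fx", "fy", "cx", "cy" (pixels), "D" ([k1, k2, p1, p2, k3] as OpenCV has them; the pictures are not rectified), "world_from_camera" (4x4, takes a point from camera to world coordinates). Camera axes: x right, y up, looking along -z (the intrinsics and any distortion apply to the point x, -y, -z); pixel columns grow to the right and rows downward; lengths in m; the calibration is good to about 2 mm. A picture is of the moment at which its call begins. camera_info takes no time and is no camera call.
A pose or a line that the arm cannot do raises bot.MotionError and nothing moves.
- order.finish_job(): hands the job in; it is judged then, once.
The state is a dict: "clock": time; "joint_positions": joint angles; "dq": joint speeds; "tau": joint torques, N m; "eef_pos": TCP position; "tcp_rot": TCP orientation; "ft_force": force on the tool from outside, world axes, zero at the start; "torque": the same for the moment, N m; "opening": opening from 0.0 (shut) to 1.0 (fully open); "grasp_force": force on a finger pad.
Only numpy, scipy, OpenCV 4.12 (cv2) and the standard library are available. Lean on these libraries where they do the work, as an engineer would, in place of code of your own. Each camera call takes 0.05 s, during which the arm holds its last target. There are 200 camera calls.

## Task

On the marking jig (the grey board), slide the tweezers' carriage along its rail until its pointer is in line with the long centre line pencilled on the batten, then lock it there by turning its clamp knob clockwise to the stop. Then squeeze the sprung tweezers by the studs on their two blades until each of the two tips stands over its own short pencil line, and finish while holding them squeezed, steady on the lines; do not let go. Leave the other things on the bench where they are.

Things in the scene. Friction and masses are not known exactly. Their poses are not given: they have to be found in the camera images.
- carriage (a joint): Steel carriage, 52 x 50 mm, top 50 mm above the table, on a level rail on the jig's grey board (260 x 380 x 12 mm); carries knob, tweezers and pointer. Value: place along the rail, -0.075 to 0.075 m, growing towards the jig's +y (left seen from the robot). About 2 N moves it while loose, for example by the knob held in the gripper; locked, friction holds it against 10 N.
- pointer_tip (a point): Free end of the thin steel pointer rod (3 mm thick) that sticks out of the carriage between the two blades, 86 mm ahead of the knob's axis, 33 mm above the table. Axes are the jig's: x along the pointer, away from the robot; y along the rail; z up.
- clamp_knob (a joint): Black bar-shaped clamp knob on top of the carriage, vertical axis. Value: turn clockwise seen from above, in rad, from 0 (loose) to the stop at 1.4 (locked); the clamp begins to bite at about 0.9 and counts as locked beyond 1.2. It starts loose, between 0 and 0.25. Friction 0.12 N m.
- knob_grip (a point): Point on the knob's axis at the height to grip it, 78 mm above the table (bar 46 mm long, 12 mm wide, from 62 to 88 mm above the table). Its x axis runs along the bar and turns with it; at value 0 the bar stands 0.7 rad anticlockwise of the jig's x axis, at 1.4 it stands 0.7 rad clockwise of it.
- blade_left: Left (+y) steel blade of the tweezers, 107 x 2.5 mm, 12 mm high. Origin at its upright hinge, 36 mm ahead of the knob's axis, 6 mm left of the middle line, 56 mm above the table; x runs along the blade, away from the robot. At rest it stands 0.15 rad outward; a spring resists pushing it in (2 N at the stud at first, 5 N at the lines); travel 0.17 rad. The blades spring separately.
- blade_right: Right (-y) blade, the mirror image, hinge 6 mm to the right of the middle line.
- stud_left (a point): Centre of the round upright stud on the outside of the left blade, where it is squeezed: 11 mm diameter, from 46 to 72 mm above the table, this point 62 mm above the table. Its axis lies 70 mm along the blade from the hinge and 4 mm outward of the blade. At rest the two studs measure about 52 mm over their outsides.
- stud_right (a point): The same on the right blade.
- tip_left (a point): Lower end of the left blade's tip, a 3 mm pin that points down at the end of the blade, 105 mm from its hinge. It stands about 3.5 mm above the batten's top. At rest the tips are about 43 mm apart.
- tip_right (a point): The same on the right blade.
- centre_line (a point): Point on the long centre line pencilled across the batten, near the edge towards the robot; on the batten's top, 27 mm above the table. The batten is a pale flat wood strip (200 mm along the rail, 80 mm wide, 15 mm thick) fixed on the jig's board under the tips. x axis along the line, y along the rail. The line runs the whole 80 mm width.
- line_left (a point): Middle of the short pencil line (44 mm long, parallel to the centre line) for the left tip, on the batten's top, 9 to 14 mm to the left of the centre line. x axis along the line, y along the rail (left).
- line_right (a point): The short pencil line for the right tip, 9 to 14 mm to the right of the centre line; the two lines need not be evenly spaced.
- pencil: Bystander, to be left alone: flat carpenter's pencil, 132 x 14 x 8 mm, lying on the jig's board.
- offcut: Bystander, to be left alone: wood offcut 70 x 30 x 18 mm on the jig's board behind the rail.
- try_square: Bystander, to be left alone: wooden try square with a steel blade, 160 x 100 mm, 16 mm high.
- paper_cup: Bystander, to be left alone: white cup, 78 mm across, 100 mm high.
- tape_measure: Bystander, to be left alone: yellow tape measure 65 x 65 x 35 mm.
- sanding_block: Bystander, to be left alone: cork sanding block 100 x 60 x 30 mm.

How it is judged:
On the way, in this order (a step that is already met when the one before it is completed fails the run):
1. the carriage's pointer is in line with the batten's centre line (within 4 mm) (y of pointer_tip in the frame of centre_line between -0.004 and 0.004 m), for 0.2 s.
2. the clamp knob is turned to the stop (beyond 1.2 rad) with the pointer still on the centre line (all of step 1 and value of joint clamp_knob above 1.2 rad), for 0.2 s.
3. the tweezers are squeezed with each tip over its line, steady (all of step 2 and y of tip_left in the frame of line_left between -0.003 and 0.003 m and y of tip_right in the frame of line_right between -0.003 and 0.003 m and contact force between the fingers and blade_left above 1 N and contact force between the fingers and blade_right above 1 N and angular speed of each of blade_left, blade_right below 0.05 rad/s), for 0.5 s.
At the end, for the whole second after the job is handed in: The robot's fingers still hold both blades squeezed (over 1 N on each), steady, each tip within 3 mm sideways of its own short line, the pointer within 4 mm of the centre line, and the clamp knob beyond 1.2 rad (all of step 3); the arm keeps its last pose, push and grip.
It fails at once if a bystander is shoved more than 30 mm (distance of any of pencil, offcut, try_square, paper_cup, tape_measure, sanding_block from where it was at the start of the episode above 0.03 m).
It also fails if it takes over 56 s, if anything falls off the work surface, if the arm or the gripper's body presses on something with over 40 N, if the wrist force passes 120 N, or if a joint passes its speed limit or range.

## Working session

There is one attempt and no reset: what is moved stays moved. The work goes in short steps, each a Python script; the robot and the scene stay as the last script left them, time stands still between calls to the robot, and variables do not carry over. Pictures are saved under pics/ and viewed, at most 10 in all, crops included, and the job is handed in when it is done.

```bash
mkdir -p pics; ls; python3 - <<'E'
from workcell import bot, claw, planner, readout, vision, order
import cv2,numpy as np
for n in("scene","top"):
    p,d=vision.capture(n); cv2.imwrite(f"pics/{n}0.png",p); np.save(f"{n}0.npy",d)
    i=vision.camera_info(n); print({k:np.round(v,4).tolist() for k,v in i.items() if not isinstance(v,str)})
print(bot.pinch_z, readout.sense())
E
```

```text
pics
{'fx': 377.5455, 'fy': 377.5455, 'cx': 318.9953, 'cy': 200.5015, 'D': [-0.0871, 0.0, 0.0, 0.0, 0.0], 'world_from_camera': [[-0.8232, -0.4586, 0.3347, 0.8677], [0.5677, -0.6738, 0.4729, 0.5047], [0.0086, 0.5793, 0.815, 0.9789], [0.0, 0.0, 0.0, 1.0]]}
{'fx': 405.3831, 'fy': 405.3831, 'cx': 321.8678, 'cy': 198.0682, 'D': [0.0059, 0.0, 0.0, 0.0, 0.0], 'world_from_camera': [[0.003, 0.9977, -0.068, 0.4019], [-1.0, 0.0024, -0.0078, -0.0016], [-0.0076, 0.068, 0.9977, 1.1746], [0.0, 0.0, 0.0, 1.0]]}
0.0187 {'clock': 0.1, 'joint_positions': array([-1.17837884e+00,  3.53546687e-01,  1.63403479e+00,  3.93762835e-05,
        1.15517331e+00, -2.40185186e-03]), 'dq': array([-0.00045957, -0.00211666, -0.00107702,  0.00274699, -0.00095099,
        0.00148393]), 'tau': array([ 1.29340329e-03, -6.06356049e+01, -3.42818749e+01,  1.31181791e-04,
        3.87363543e-03, -4.40788142e-05]), 'eef_pos': array([ 0.24025774, -0.57654115,  0.23066754]), 'tcp_rot': array([-5.73543775e-04,  9.80579304e-01,  1.96122133e-01, -9.49299073e-05]), 'ft_force': array([ 0.43548275, -0.01861923, -1.00388157]), 'torque': array([-0.06099625,  0.00465873, -0.035611  ]), 'grasp_force': 0.0, 'opening': 1.000100748243121}
```

View pics/top0.png

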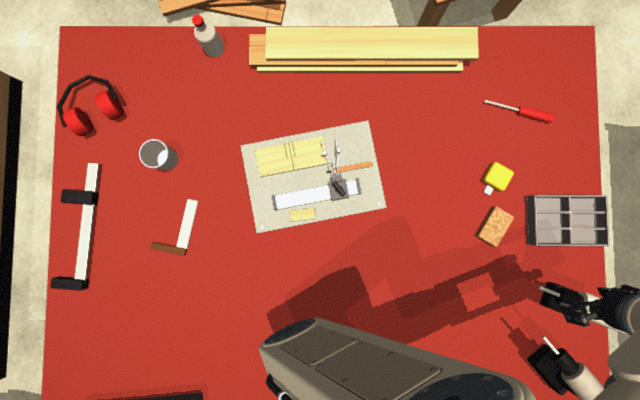

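View pics/scene0.png

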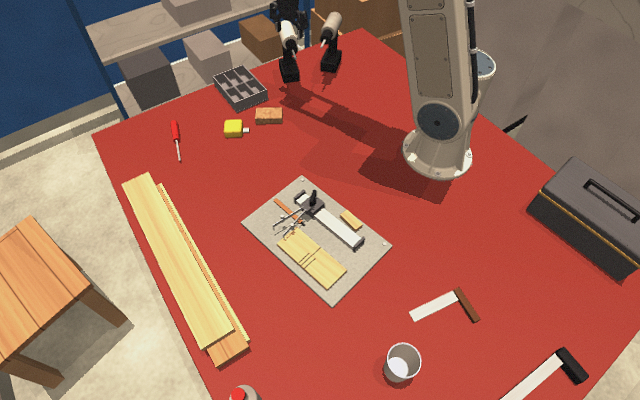

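The top view shows the jig at about (313,177), the carriage knob near (338,187), the batten lines near (290,155) and the pencil at (352,168). The scene view shows the same jig at about (317,240). I'll enlarge both.

```bash
python3 - <<'E'
import cv2
p=cv2.imread("pics/top0.png")[118:238,236:392]; cv2.imwrite("pics/tc.png",cv2.resize(p,None,fx=5,fy=5,interpolation=cv2.INTER_CUBIC)[:600,:800])
p=cv2.imread("pics/scene0.png")[180:300,240:395]; cv2.imwrite("pics/sc.png",cv2.resize(p,None,fx=5,fy=5,interpolation=cv2.INTER_CUBIC)[:600,:800])
E
```

```text
(no output)
```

View pics/tc.png

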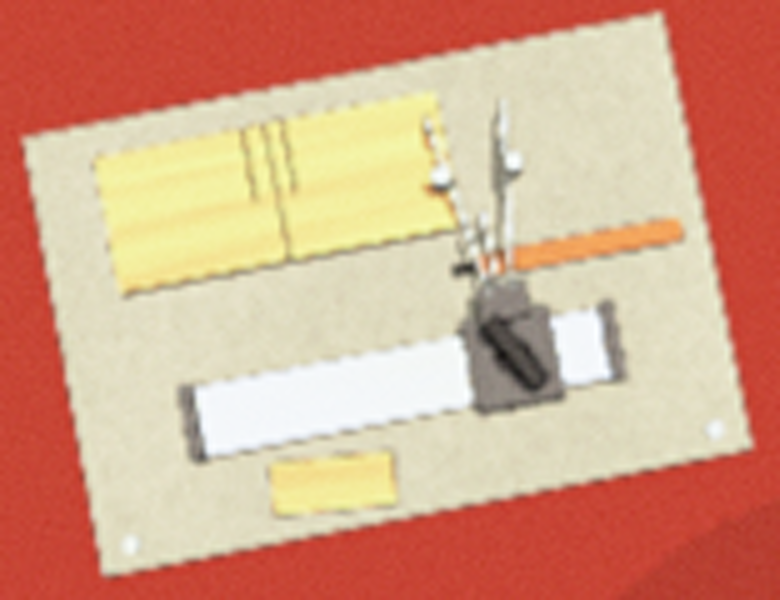

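View pics/sc.png

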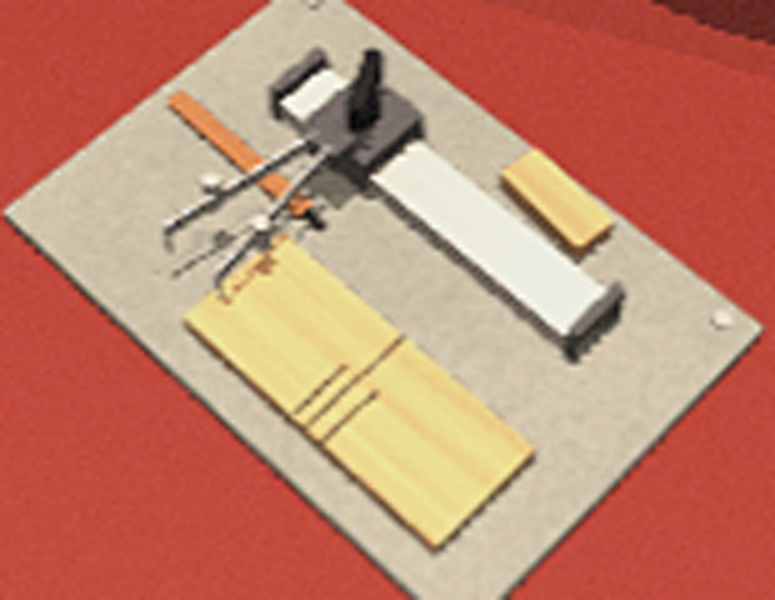

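The crops show the centre line in the top view running from (263,125) to (290,258). The short lines are either side of it, and the knob bar is at about (515,353). The pencil passes under the blades at board height. The carriage has to slide left. Next I'll compute the jig frame, the lines and the knob.

```bash
cat > h.py <<'E'
from workcell import bot, claw, planner, readout, vision, order
import cv2,numpy as np
from scipy.signal import find_peaks
F=np.diag([1,-1,-1.])
def cam(n):
    i=vision.camera_info(n); T=np.array(i["world_from_camera"])
    K=np.array([[i["fx"],0,i["cx"]],[0,i["fy"],i["cy"]],[0,0,1]])
    return K,np.array(i["D"],float),T[:3,:3]@F,T[:3,3]
def cast(n,px,z):
    K,D,R,t=cam(n); u=cv2.undistortPoints(np.float64(px).reshape(-1,1,2),K,D)[:,0]
    r=np.c_[u,np.ones(len(u))]@R.T
    return t+r*((z-t[2])/r[:,2])[:,None]
def proj(n,P):
    K,D,R,t=cam(n); return cv2.projectPoints(np.float64(P).reshape(-1,1,3),cv2.Rodrigues(R.T)[0],-R.T@t,K,D)[0][:,0]
def rectify(n,img,J,x0,x1,y0,y1,z,s=0.0005):
    """plane picture in jig frame: rows x decreasing, cols y decreasing"""
    xs=np.arange(x1,x0,-s); ys=np.arange(y1,y0,-s); X,Y=np.meshgrid(xs,ys,indexing='ij')
    P=towld(J,np.c_[X.ravel(),Y.ravel()],z); m=proj(n,P).astype(np.float32).reshape(*X.shape,2)
    return cv2.remap(img,m[...,0],m[...,1],cv2.INTER_CUBIC),xs,ys
def towld(J,xy,z):
    c,s=np.cos(J[2]),np.sin(J[2]); xy=np.atleast_2d(xy)
    return np.c_[xy@np.array([[c,s],[-s,c]])+J[:2],np.full(len(xy),z)]
def tojig(J,P):
    c,s=np.cos(J[2]),np.sin(J[2]); return (np.atleast_2d(P)[:,:2]-J[:2])@np.array([[c,-s],[s,c]])
def board(n,img,box):
    x0,y0,x1,y1=box; c=img[y0:y1,x0:x1].astype(int)
    m=((c[...,2]-c[...,1]<75)|(c[...,1]>130)).astype(np.uint8)
    q=max(cv2.findContours(m,cv2.RETR_EXTERNAL,cv2.CHAIN_APPROX_NONE)[0],key=cv2.contourArea)[:,0]+[x0,y0]
    W=cast(n,q,0.012)[:,:2]; (cx,cy),wh,a=cv2.minAreaRect((W*1000).astype(np.float32))
    if wh[0]>wh[1]: a-=90
    return np.array([cx/1000,cy/1000,np.deg2rad((a+90)%180-90)]),wh
def quat(yaw):  # tool down, tool y axis along world angle yaw
    from scipy.spatial.transform import Rotation as R
    y=np.array([np.cos(yaw),np.sin(yaw),0]); z=np.array([0,0,-1.]); 
    q=R.from_matrix(np.c_[np.cross(y,z),y,z]).as_quat(); return q[[3,0,1,2]]
BOX={"top":(225,105,400,245),"scene":(228,165,405,318)}
def dark(n,img,J,box,z):
    """black knob: contour -> centre and bar angle in jig frame"""
    x0,y0,x1,y1=box; m=(img[y0:y1,x0:x1].max(2)<55).astype(np.uint8)
    q=max(cv2.findContours(m,cv2.RETR_EXTERNAL,cv2.CHAIN_APPROX_NONE)[0],key=cv2.contourArea)[:,0]+[x0,y0]
    W=tojig(J,cast(n,q,z)); (cx,cy),wh,a=cv2.minAreaRect((W*1000).astype(np.float32))
    if wh[0]<wh[1]: a-=90
    return (cx,cy),wh,(a+90)%180-90
E
python3 - <<'E'
from h import *
for n in("top","scene"):
    img=cv2.imread(f"pics/{n}0.png"); J,wh=board(n,img,BOX[n]); print(n,"jig",J.round(4),"size",np.round(wh,1))
    if n=="top": J0=J
    if n=="scene": J=np.r_[J[:2],J0[2]]
    b,xs,ys=rectify(n,img,J,0.0,.13,-.12,.19,.027)
    cv2.imwrite(f"pics/r_{n}.png",cv2.resize(b,None,fx=1,fy=1)); 
    m=cv2.inRange(b,(90,190,215),(190,255,255)); 
    print("batten rows x",xs[np.where((m>0).mean(1)>.35)[0][[0,-1]]].round(4),"cols",ys[np.where((m>0).mean(0)>.35)[0][[0,-1]]].round(4))
    print(wh, dark("top",img,J,(325,175,352,200),.088) if n=="top" else "")
a,b=cv2.imread("pics/r_top.png"),cv2.imread("pics/r_scene.png"); cv2.imwrite("pics/r.png",np.vstack([a,b]))
E
```

```text
top jig [0.5449 0.0346 0.1978] size [261.4 381.2]
batten rows x [0.1245 0.028 ] cols [ 0.185 -0.118]
(261.44915771484375, 381.2264709472656) ((-59.102867126464844, -58.400306701660156), (38.27255630493164, 3.1075968742370605), 28.420289993286133)
scene jig [0.5493 0.036  0.1994] size [264.4 383.5]
batten rows x [0.13   0.0255] cols [ 0.189 -0.052]
(264.4294128417969, 383.52484130859375)
```

View pics/r.png

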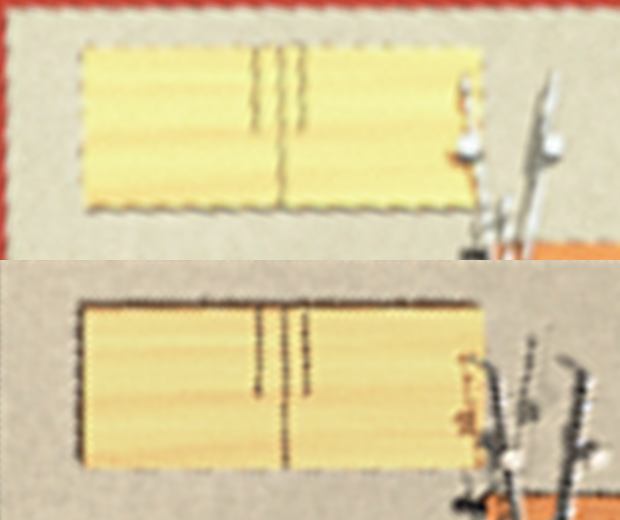

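The rectified batten shows three lines in the top view at columns 256, 281 and 303, giving jig y ≈ 62, 49.5 and 38.5 mm. Next are sub-pixel line positions and a better knob mask.

```bash
cat >> h.py <<'E'
def knob(img,J,box=(322,172,356,202),th=70):
    x0,y0,x1,y1=box; c=cv2.resize(img[y0:y1,x0:x1],None,fx=4,fy=4,interpolation=cv2.INTER_CUBIC)
    m=(c.max(2)<th).astype(np.uint8)
    q=max(cv2.findContours(m,cv2.RETR_EXTERNAL,cv2.CHAIN_APPROX_NONE)[0],key=cv2.contourArea)[:,0]
    W=tojig(J,cast("top",(q+.5)/4-.5+[x0,y0],.080)); (cx,cy),wh,a=cv2.minAreaRect((W*1000).astype(np.float32))
    if wh[0]<wh[1]: a-=90
    return np.round([cx,cy,*wh,(a+90)%180-90],1)
def lines(n,img,J):
    b,xs,ys=rectify(n,img,J,.066,.103,.02,.08,.027); g=b.astype(float).mean(2).mean(0)
    k=find_peaks(-g,prominence=6)[0]; out=[]
    for i in k:
        w=np.arange(max(i-7,0),min(i+8,len(g))); d=np.clip(g[w].max()-4-g[w],0,None); out.append((ys[w]*d).sum()/d.sum())
    return np.round(np.array(out)*1000,2)
E
python3 - <<'E'
from h import *
J=np.array([.5449,.0346,.1978])
t=cv2.imread("pics/top0.png"); s=cv2.imread("pics/scene0.png")
print(lines("top",t,J),lines("scene",s,np.array([.5471,.0353,.1985])),lines("scene",s,J))
for th in(55,65,75,85): print(th,knob(t,J,th=th))
q=lambda a:np.round(np.asarray(a),3)
for sg in(0,np.pi):
  for turn in(0,1.4):
    y=J[2]+.6-turn+np.pi/2+sg
    for z in (.06,.2):
        j=planner.solve_ik(towld(J,[[-.058,-.058]],z)[0],quat(y)); print(sg,turn,None if j is None else q(j))
E
```

```text
[62.45 49.56 39.09] [60.86 47.82 37.43] [61.18 48.1  37.71]
55 [-57.9 -58.1  42.7   5.6  29.6]
65 [-57.6 -58.2  44.2   7.1  29.5]
75 [-55.4 -61.7  45.1  16.8  33.8]
85 [-55.4 -62.   46.2  18.   27.2]
0 0 [-0.07   0.404  2.029 -0.     0.708 -2.439]
0 0 [-0.07   0.195  1.927 -0.     1.02  -2.439]
0 1.4 [-0.07   0.404  2.029 -0.     0.708 -1.039]
0 1.4 [-0.07   0.195  1.927 -0.     1.02  -1.039]
3.141592653589793 0 [-0.07   0.404  2.029 -0.     0.708  0.703]
3.141592653589793 0 [-0.07   0.195  1.927 -0.     1.02   0.703]
3.141592653589793 1.4 [-0.07   0.404  2.029 -0.     0.708  2.103]
3.141592653589793 1.4 [-0.07   0.195  1.927 -0.     1.02   2.103]
```

```bash
cat >> h.py <<'E'
J=np.array([.5449,.0346,.1978])
def st(tag):
    s=readout.sense(); print(tag,"t",round(s["clock"],2),"jig",(tojig(J,s["eef_pos"])[0]*1000).round(1),"z",round(s["eef_pos"][2],4),"F",np.round(s["ft_force"],1),"Mz",np.round(s["torque"][2],2),"op",round(s["opening"],3),"gf",round(s["grasp_force"],1),"q6",round(s["joint_positions"][5],2))
def at(x,y,z): return towld(J,[[x,y]],z)[0]
def look(tag,x0=-.02,x1=.11,y0=-.0,y1=.1):
    out=[]
    for n in("top","scene"):
        img,_=vision.capture(n); cv2.imwrite(f"pics/{n}_{tag}.png",img)
        b,_,_=rectify(n,img,J,x0,x1,y0,y1,.033,.00033); out.append(b[:590])
    cv2.imwrite(f"pics/look_{tag}.png",np.hstack(out)); print(out[0].shape)
E
python3 - <<'E'
from h import *
y=J[2]+.52+np.pi/2+np.pi
bot.move_ptp(at(-.0565,-.060,.16),quat(y)); st("above")
bot.move_linear(at(-.0565,-.060,.059)); st("down")
claw.gripper_to(0.0,30); st("grip")
E
```

```text
above t 2.27 jig [-56.4 -60.7] z 0.1601 F [1.1 0.9 0.1] Mz 0.0 op 0.995 gf 0.0 q6 0.78
down t 3.09 jig [-56.  -60.3] z 0.0595 F [0.3 0.1 0.4] Mz -0.01 op 0.999 gf 0.0 q6 0.78
grip t 3.73 jig [-55.7 -60.2] z 0.0595 F [ 1.6 -0.6  5. ] Mz 0.03 op 0.202 gf 29.2 q6 0.78
```

```bash
python3 - <<'E'
from h import *
p=readout.sense()["eef_pos"]; d=at(0,.1095,0)-at(0,0,0)
bot.move_linear(p+d,vel=.08); st("slid"); bot.hold(.2); st("held")
look("a")
E
```

```text
slid t 5.25 jig [-55.7  49.9] z 0.0595 F [-0.1  1.8  5.3] Mz 0.03 op 0.201 gf 29.3 q6 1.0
held t 5.45 jig [-55.7  49.9] z 0.0595 F [0.6 1.1 5.3] Mz 0.04 op 0.2 gf 29.3 q6 1.0
(394, 304, 3)
```

View pics/look_a.png

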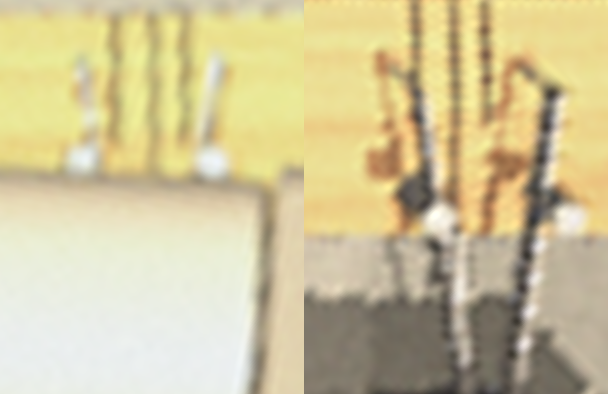

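The tips sit nearly symmetric about the centre line: columns 82 and 217 against 152 in the top view. The arm hides the pointer there, so I'll back off briefly for a clear look.

```bash
python3 - <<'E'
from h import *
p=readout.sense()["eef_pos"]; np.save("grip.npy",p)
claw.gripper_to(0.6); bot.move_linear(p+[0,0,.05],vel=.2)
bot.move_ptp(at(-.15,-.20,.15),readout.sense()["tcp_rot"]); st("away")
out=[]
for n in("top","scene"):
    img,_=vision.capture(n); cv2.imwrite(f"pics/{n}_b.png",img)
    b,_,_=rectify(n,img,J,-.02,.11,.0,.1,.033,.00033)
    out.append(b)
b=np.hstack(out); cv2.imwrite("pics/look_b.png",cv2.resize(b,None,fx=1.3,fy=1.3,interpolation=cv2.INTER_CUBIC))
print(knob(cv2.imread("pics/top_b.png"),J,(285,165,330,210),65),lines("top",cv2.imread("pics/top_b.png"),J))
for x in(0,.03):
    for n in("top","scene"):
        print(n,x,tojig(J,cast(n,proj(n,[at(x,.0496,.027)]),.033)).round(4))
E
```

```text
away t 7.42 jig [-150.  -199.3] z 0.1494 F [ 0.3  0.9 -0.3] Mz 0.07 op 0.6 gf 0.0 q6 0.44
[-52.9  55.5  36.2   5.8  22.6] [62.64 49.54 39.13 27.01]
top 0 [[-0.0008  0.0493]]
scene 0 [[0.0026 0.0518]]
top 0.03 [[0.0291 0.0493]]
scene 0.03 [[0.0324 0.0518]]
```

View pics/look_b.png

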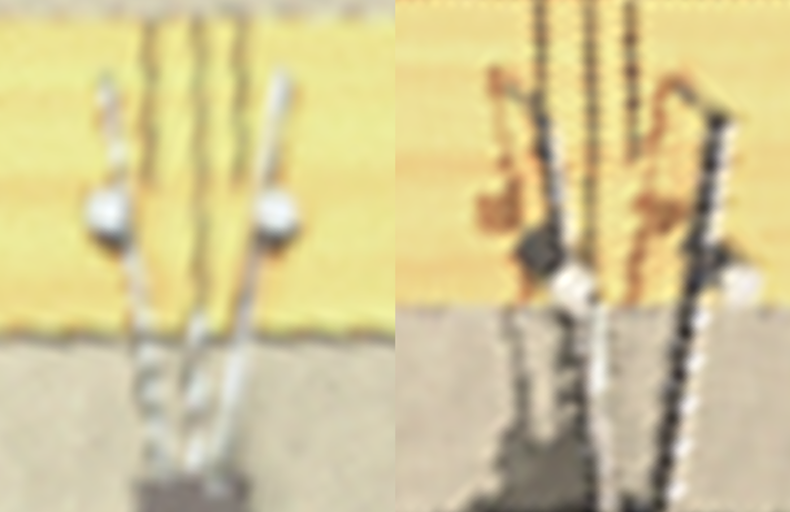

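In the top view the pointer tip is at about (202,315) and the centre line at column 201. That leaves the pointer about 0.5–1 mm right of the line, so it's aligned. I'll regrip with a +0.7 mm nudge and turn the knob, watching the moment for the stop.

```bash
python3 - <<'E'
from h import *
p=np.load("grip.npy"); q=quat(J[2]+.52+np.pi/2+np.pi)
bot.move_ptp(p+[0,0,.05],q); bot.move_linear(p,vel=.12)
claw.gripper_to(0.0,40); st("grip")
bot.move_linear(p+at(0,.0007,0)-at(0,0,0),vel=.02); bot.hold(.3); st("nudged")
j=readout.sense()["joint_positions"].copy(); q0=j[5]; last=0
for a in(.4,.8,1.0,1.1,1.16,1.2,1.24,1.28,1.32):
    j[5]=q0+a; bot.move_joints(j); st(f"turn {a}")
    if abs(readout.sense()["torque"][2])>1.2: break
bot.hold(.3); st("end")
E
```

```text
grip t 9.57 jig [-55.3  49.8] z 0.0604 F [-0.8 -1.5  6. ] Mz -0.05 op 0.195 gf 38.9 q6 1.0
nudged t 10.12 jig [-55.2  50.4] z 0.0604 F [-1.2 -1.4  7. ] Mz 0.0 op 0.192 gf 38.9 q6 1.0
turn 0.4 t 10.58 jig [-55.3  50.6] z 0.0606 F [-1.2  1.3 -0.3] Mz -0.03 op 0.189 gf 39.5 q6 1.4
turn 0.8 t 11.05 jig [-55.3  50.6] z 0.0606 F [-1.2  3.6  1.5] Mz 0.01 op 0.19 gf 39.8 q6 1.8
turn 1.0 t 11.36 jig [-55.3  50.7] z 0.0606 F [-3.   4.6  3.5] Mz 0.02 op 0.191 gf 40.1 q6 1.99
turn 1.1 t 11.61 jig [-55.3  50.7] z 0.0605 F [-3.7  5.1  3.6] Mz 0.09 op 0.195 gf 40.1 q6 2.09
turn 1.16 t 11.86 jig [-55.2  50.7] z 0.0606 F [-3.6  5.8  3.4] Mz 0.05 op 0.191 gf 40.1 q6 2.15
turn 1.2 t 12.11 jig [-55.2  50.7] z 0.0606 F [-2.8  5.6  3.2] Mz 0.11 op 0.193 gf 40.1 q6 2.19
turn 1.24 t 12.36 jig [-55.2  50.8] z 0.0606 F [-2.7  5.   4.1] Mz 0.11 op 0.191 gf 40.1 q6 2.23
turn 1.28 t 12.61 jig [-55.2  50.8] z 0.0606 F [-3.5  4.6  3.7] Mz 0.28 op 0.19 gf 40.1 q6 2.27
turn 1.32 t 12.86 jig [-53.6  49.5] z 0.0607 F [ 3.8 -4.4 -2.8] Mz -0.05 op 0.195 gf 41.3 q6 2.32
end t 13.16 jig [-53.6  49.5] z 0.0607 F [ 3.9 -3.7 -2.5] Mz -0.05 op 0.193 gf 41.4 q6 2.32
```

```bash
python3 - <<'E'
from h import *
claw.gripper_to(0.6); p=readout.sense()["eef_pos"]; bot.move_linear(p+[0,0,.06],vel=.2)
bot.move_ptp(at(-.15,-.20,.15),readout.sense()["tcp_rot"]); st("away")
b=[]
for n in("top","scene"):
    img,_=vision.capture(n); cv2.imwrite(f"pics/{n}_c.png",img)
    z=.088 if n=="scene" else .033
    b.append(rectify(n,img,J,-.09,.11,.0,.1,z,.00036)[0])
    if n=="top": t=img
cv2.imwrite("pics/look_c.png",np.hstack(b)); print(b[0].shape)
for th in(55,65,75): print(knob(t,J,(285,165,330,210),th))
E
```

```text
away t 15.08 jig [-149.9 -199.2] z 0.1494 F [-0.4  0.  -0.1] Mz 0.0 op 0.602 gf 0.0 q6 1.76
(556, 278, 3)
[-55.3  42.5   6.   30.7 -33.9]
[-58.9  46.8   9.8  42.6 -41.6]
[-55.5  48.2  17.4  47.1 -28.5]
```

View pics/look_c.png

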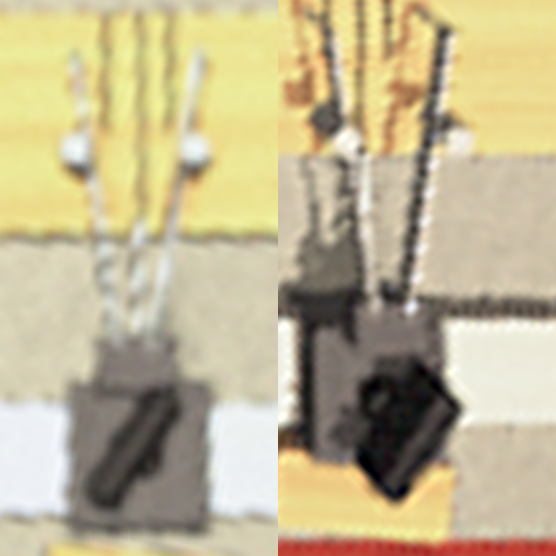

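The knob bar now stands at about −36° to −41° (top view (172,390) to (97,500)), which is at the stop. The pointer tip at (140,240) is on the centre line. Next is the squeeze, closing in steps.

```bash
python3 - <<'E'
from h import *
claw.gripper_to(1.0,25)
q=quat(J[2]+np.pi/2+np.pi); x,y=.050,.0502+.0008
bot.move_ptp(at(x,y,.14),q); st("above")
print(bot.move_linear(at(x,y,.041),vel=.1,max_force=8)); st("down")
for o in(.8,.72,.68,.64,.60,.57,.54):
    claw.gripper_to(o); st(o)
    if readout.sense()["grasp_force"]>3: break
E
```

```text
above t 16.84 jig [49.4 50. ] z 0.1399 F [ 0.3 -0.4 -0.3] Mz 0.01 op 0.997 gf 0.0 q6 1.53
False
down t 17.98 jig [50.5 51. ] z 0.0416 F [-0.6  0.2 -0.9] Mz -0.05 op 0.997 gf 0.0 q6 1.53
0.8 t 18.3 jig [50.2 51. ] z 0.0413 F [-0.2 -0.2 -0.6] Mz -0.03 op 0.801 gf 0.0 q6 1.53
0.72 t 18.54 jig [50. 51.] z 0.0411 F [-0.3 -0.9 -0.5] Mz -0.05 op 0.72 gf 0.0 q6 1.53
0.68 t 18.76 jig [50. 51.] z 0.041 F [ 0.1 -0.5 -0.3] Mz 0.01 op 0.678 gf 0.0 q6 1.53
0.64 t 18.98 jig [50. 51.] z 0.041 F [-0.4  0.5  0.3] Mz 0.0 op 0.638 gf 0.0 q6 1.53
0.6 t 19.19 jig [50.1 50.8] z 0.0411 F [-0.5 -1.7  0.6] Mz -0.07 op 0.601 gf 1.8 q6 1.53
0.57 t 19.41 jig [50.3 51. ] z 0.0413 F [ 1.  -0.6  3. ] Mz 0.0 op 0.571 gf 3.0 q6 1.53
0.54 t 19.62 jig [50.5 51. ] z 0.0413 F [ 1.9 -0.1  5.2] Mz 0.06 op 0.541 gf 3.6 q6 1.53
```

```bash
python3 - <<'E'
from h import *
for o in(.50,.465): claw.gripper_to(o); st(o)
bot.hold(.3); st("hold")
img,_=vision.capture("scene"); cv2.imwrite("pics/scene_d.png",img)
t,_=vision.capture("top"); cv2.imwrite("pics/top_d.png",t)
b=rectify("scene",img,J,.03,.115,.015,.085,.0305,.00018)[0]
c=rectify("top",t,J,.03,.115,.015,.085,.0305,.00018)[0]
cv2.imwrite("pics/look_d.png",np.hstack([b,c])); print(b.shape)
for n in("scene","top"):
  for y in(.0625,.0495,.0391):
    u=tojig(J,cast(n,proj(n,[at(.085,y,.027)]),.0305))[0]; print(n,"line col at tip plane",(.085-u[1])/.00018)
E
```

```text
0.5 t 19.84 jig [50.7 51. ] z 0.0414 F [ 1.1 -0.4  6. ] Mz -0.05 op 0.501 gf 4.3 q6 1.53
0.465 t 20.06 jig [50.8 51. ] z 0.0415 F [2.  0.4 6. ] Mz 0.03 op 0.466 gf 4.9 q6 1.53
hold t 20.36 jig [50.9 51. ] z 0.0415 F [ 1.2 -0.1  5.9] Mz -0.0 op 0.467 gf 4.9 q6 1.53
(473, 389, 3)
scene line col at tip plane 118.15809778383843
scene line col at tip plane 190.1147816176125
scene line col at tip plane 247.68012868463396
top line col at tip plane 126.18402565744053
top line col at tip plane 198.18597880963148
top line col at tip plane 255.78754133138463
```

View pics/look_d.png

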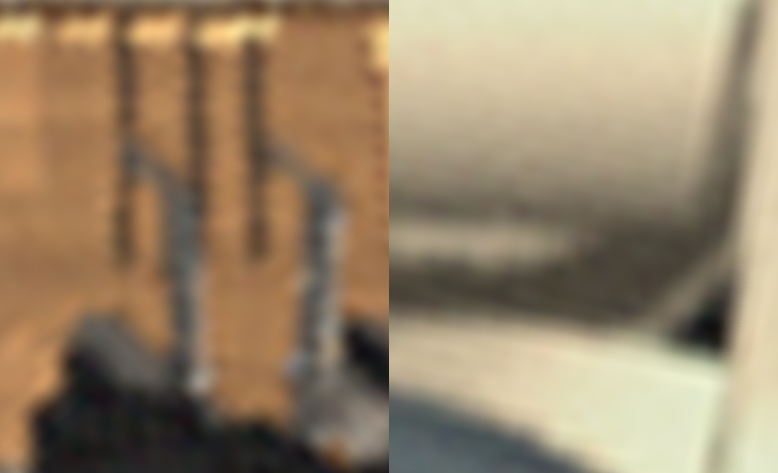

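The scene view shows the pin ends at about (131,151) and (268,152). The lines lifted to tip height would be at columns 131 and 264. Both are within about 1 mm, with the tips about 1 mm too wide overall. I'll close slightly, hold and hand in.

```bash
python3 - <<'E'
from h import *
claw.gripper_to(.457); bot.hold(1.0); st("final")
print(order.finish_job())
E
```

```text
final t 21.68 jig [50.9 51. ] z 0.0415 F [2.5 0.2 6.6] Mz -0.01 op 0.46 gf 5.1 q6 1.53
the job is handed in; nothing more can be done
None
```

I handed the job in at 21.7 s, with no verdict returned: by the camera checks the pointer was on the centre line and the knob at its stop, and the gripper was holding the tweezers squeezed (about 5 N on a pad), both tips about 1 mm or less from their lines before a last slight squeeze that I did not re-image.

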